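# Close the parts jar left loose in the bench rack

## Robot

A 6-joint arm with a two-finger parallel gripper is mounted at the origin on the work surface. World frame = base frame: x ahead of the robot, y to its left, z up, the work surface at z = 0. Lengths are in mm, angles in rad, forces in N, time in s.
With the tool pointing down it reaches from about 350 to 975 mm from the base axis. Payload 7.1 kg.
Tool frame: the origin (TCP) lies where the fingers leave the gripper's body, on its centre line; the fingertips stand robot.tip_extent ahead of it and the grasp point (between the pads) lies 61 mm ahead of it (robot.tip_extent is the distance from the TCP to the fingertips, in mm); z points along the fingers, y is the line along which they close (so a half turn about z gives the same grasp; the last joint's range is limited). The gripper opens to 88 mm and grips with 3 to 60 N. Pads are 20 mm wide; open, the fingers measure 115 mm over their backs; the gripper's body (75 mm by 178 mm) begins 61 mm behind the grasp point.
Start: joints at [-1.281, 0.423, 1.63, -0, 1.089, -0.019], TCP at [189.965, -595.415, 302.675] pointing down, gripper open.
Joint ranges: [-3, 3], [-0.9, 2.11], [0.09, 2.58], [-1.31, 4.45], [0.11, 2.69], [-2.54, 2.54]. Speed limits (rad/s): [2.39, 2.39, 3.01, 3.14, 3.14, 3.14].

## Interface

Orientations are given as a 3x3 rotation matrix whose columns are the frame's x, y, z axes.
In Python, from cell import sensors, camera, order, boxes_of, masks_of, robot gives the robot as it stands. The module is installed in compiled form; this text tells all that it offers.
- The arm moves only by the tool drive_tool, never from a script. Its argument "deltas" is a list of rows, each an object with "offset": the shift along the tool's x, y, z in m, a list of three; "delta_rot": the turn, a rotation vector about the tool's x, y, z in rad, a list of three; "claw": the closure, from -1 (fully open) to 1 (shut). A call has 1 to 5 rows; each row shifts and turns the commanded pose from where the row before left it, along the tool's axes as they then stand; what a row does not reach is not made up. A row lasts 1/12 s, in which the tool goes at most 41.7 mm and 7.16 degrees, less where a joint would pass 70% of its speed; a pose out of reach is approached as far as the arm can. A call with a gripper value outside its range is refused whole. The fingers move at their own pace and stop on an object; "squeeze" is the grip in N (left out, the last holds). Time passes only in rows, so rows that do not move let the fingers close. It gives the time, the measured TCP pose, the force, the opening and the grip force at its end, in the units of the state.
- sensors.read_state(): the state, without advancing time (a new reading comes with each control period).
- camera(name): name is "side" or "top"; returns a dict with "image" (400x640x3 uint8, red, green, blue), "vertical_fov" (degrees; the focal length in pixels is half the picture's height over the tangent of half this angle, whatever the lens; pixels are square), "cx", "cy" (the principal point, pixels), "R" (3x3) and "t" (3): a world point X has camera coordinates R X + t. Camera axes: x right, y down, z forward; pixel columns grow to the right and rows downward; lengths in mm; the calibration is good to about 2 mm. A picture is of the moment at which its call begins. There is no depth.
- order.hand_in(): hands the job in; it is judged then, once.
Trained networks look in a picture, given as the dict that the camera call returned (one of the last four; its "shot" number tells which), for a name from the list of things; names that differ only in an ending like _2 or _b are one class to them, and where a whole thing is asked for, a point or a joint stands for the part that bears it (a point fixed in the world has none). Each returns a list of dicts, best first, with "confidence" (0 to 1); they miss things now and then, are a little off and sometimes report something else, mostly with a low value. They report only what shows in the picture. A call takes as long as a camera call.
- boxes_of(label, picture): "bbox" ([centre column, centre row, width, height] in pixels, round what is visible of it).
- masks_of(label, picture): "pixels" (400x640 bool, what is visible of it) and "bbox" ([centre column, centre row, width, height] in pixels, round what is visible of it).
The state is a dict: "time_s": time; "q": joint angles; "qd": joint speeds; "tau": joint torques, N m; "position": TCP position; "tool_rot": TCP orientation; "ft_force": force on the tool from outside, world axes, zero at the start; "moment": the same for the moment, N m; "grip_width": finger opening in mm; "finger_force": force on a finger pad.
Only numpy, scipy, OpenCV 4.12 (cv2) and the standard library are available. Lean on these libraries where they do the work, as an engineer would, in place of code of your own. Each camera call takes 0.05 s, during which the arm holds its last target. There are 200 camera calls.

## Task

The blue-lidded jar of brass standoffs in the slanted rack has been left with its lid loose. Screw the blue lid fully home where it stands in the rack, so that it is snug, then let go; leave the other two jars' lids, the solder spool and the multimeter as they are.

Things in the scene. Friction and masses are not known exactly. Their poses are not given: they have to be found in the camera images.
- blue_lid_top (a point): Centre of the top face of the blue lid, the one to close: a ribbed plastic cylinder 46 mm across, 22 mm high. The point turns and rises with it; its z axis is the screw axis, up out of the jar, 30 degrees from vertical, leaning to the rack's front (robot side). Home, the top is 103 mm along that axis from the rack's sloping floor and 112 mm above the bench, the underside on the jar's shoulder.
- blue_lid (a joint): Turn of the blue lid on its thread, rad: 0 fully home (firm stop), growing as it unscrews, anticlockwise seen from above; clockwise closes. Starts between 1.7 and 2.7. It moves 12 mm along its axis per full turn (1.9 mm per rad), so it starts 3 to 5 mm proud of the others. Thread friction 0.12 N m; stays where it is left; cannot leave the thread (stop at 3.6).
- yellow_lid_top (a point): The same point of the yellow lid (jar of steel screws), same size and tilt; closed, leave alone.
- yellow_lid (a joint): Turn of the yellow lid, as for the blue one; it is home (0) at the start.
- red_lid_top (a point): The same point of the red lid (jar of white nylon spacers), same size and tilt; closed, leave alone.
- red_lid (a joint): Turn of the red lid, as for the blue one; it is home (0) at the start.
- rack: Grey sheet-steel rack screwed to the bench; three square wells hold the jars at a 30 degree slant and stop them turning. Base 150 x 274 mm; walls reach 44 mm (front) and 40 mm (back) up the slant. Origin: on the bench under the middle well; x to its back, y to its left along the row; jars at y = -88, 0 and 88 mm, in any order, leaning to -x.
- solder_spool: Reel of solder wire with black flanges, 64 mm across and 48 mm high, about 0.5 kg, standing on its flange left of the rack (+y). Origin: centre of its underside. Leave alone.
- multimeter: Yellow handheld multimeter lying on its back, 155 x 78 mm and 34 mm high (46 mm at the dial), 0.4 kg, right of the rack (-y). Origin: centre of its underside, x along its length. Leave alone.
- jar_blue: The jar under the blue lid: clear, square, 56 mm wide, its square body 72 mm tall, above it a round shoulder that narrows to 21.5 mm radius under the lid, brass standoffs inside. It is held fast in its well. Origin: on the bench, under the centre of its well; axes as the rack's.

How it is judged (in metres and radians):
At the end, for the whole second after the job is handed in: The blue lid is at rest within 0.12 rad (7 degrees) of fully home, the yellow and red lids are still within 0.15 rad of home, and the solder spool and the multimeter are within 30 mm of where they began (value of joint blue_lid below 0.12 rad and velocity of joint blue_lid between -0.05 and 0.05 rad/s and value of joint each of yellow_lid, red_lid below 0.15 rad and distance of each of solder_spool, multimeter from where it was at the start of the episode below 0.03 m); the robot touches nothing.
It fails at once if the yellow or the red lid is unscrewed by more than 0.2 rad (value of joint any of yellow_lid, red_lid above 0.2 rad).
It fails at once if the solder spool or the multimeter is pushed more than 30 mm or the spool is knocked over (distance of any of solder_spool, multimeter from where it was at the start of the episode above 0.03 m or angle between solder_spool's own z axis and vertical above 0.5 rad).
It also fails if it takes over 48 s, if anything falls off the work surface, if the arm or the gripper's body presses on something with over 40 N, if the wrist force passes 120 N, or if a joint passes its speed limit or range.

## Working session

There is one attempt and no reset: what is moved stays moved. The work goes in short steps, Python scripts to look and compute and a tool call to move; the robot and the scene stay as the last step left them, time stands still between calls to the robot, and variables do not carry over. Pictures are saved under pics/ and viewed, at most 10 in all, crops included, and the job is handed in when it is done.

Besides the shell and the picture viewer there is one more tool, called as name([rows], argument=value, ...), one row to a line, values as JSON. drive_tool: Moves the arm, as the interface text tells. Its arguments: {"type":"object","properties":{"deltas":{"type":"array","items":{"type":"object","properties":{"offset":{"type":"array","items":{"type":"number"}},"delta_rot":{"type":"array","items":{"type":"number"}},"claw":{"type":"number"}}}},"squeeze":{"type":"number"}},"required":["deltas"]}

```bash
mkdir -p pics; python3 - <<'E'
from cell import sensors,camera,boxes_of,robot
import cv2,numpy as np
print(robot.tip_extent)
s=sensors.read_state();print(s['time_s'],s['position'],s['grip_width'])
for n in("side","top"):
    c=camera(n);cv2.imwrite(f"pics/{n}0.png",c['image'][:,:,::-1])
    print(n,c['vertical_fov'],c['cx'],c['cy'],np.round(c['R'],4).tolist(),np.round(c['t'],1).tolist())
    for l in("blue_lid_top","yellow_lid_top","red_lid_top","rack","solder_spool","multimeter"):
        print(l,[(np.round(b['bbox'],1).tolist(),round(b['confidence'],2)) for b in boxes_of(l,c)[:2]])
E
```

```text
80.0
0.0 [ 189.85036985 -595.01944286  301.87893281] 88.31367660526973
side 48.25185304377456 323.088092562873 199.08291744915738 [[-0.9935, -0.1123, 0.0163], [-0.0712, 0.5056, -0.8598], [0.0883, -0.8554, -0.5103]] [647.2, 129.3, 882.9]
blue_lid_top [([340.6, 186.3, 28.5, 26.6], 0.73)]
yellow_lid_top [([346.3, 164.6, 26.4, 18.4], 0.55)]
red_lid_top [([340.5, 209.2, 25.7, 21.2], 0.87), ([320.7, 219.0, 81.8, 100.8], 0.18)]
rack [([318.9, 219.5, 84.1, 103.0], 0.88), ([343.6, 166.9, 22.9, 19.3], 0.54)]
solder_spool [([318.5, 287.3, 35.3, 46.8], 0.81), ([341.1, 185.5, 25.5, 21.4], 0.57)]
multimeter [([339.5, 167.1, 56.6, 23.2], 0.96)]
top 55.3044229980553 311.62587606296535 195.99957163617384 [[0.0174, -0.9998, -0.0044], [-0.9778, -0.0161, -0.2087], [0.2086, 0.0079, -0.978]] [21.1, 670.3, 771.2]
blue_lid_top [([346.4, 217.9, 20.3, 20.9], 0.68)]
yellow_lid_top [([390.6, 217.2, 29.5, 28.5], 0.92)]
red_lid_top [([305.2, 215.5, 23.7, 18.4], 0.92)]
rack [([345.4, 207.0, 123.1, 61.2], 0.88)]
solder_spool [([251.1, 211.4, 34.2, 29.3], 0.98), ([346.4, 208.1, 123.1, 58.2], 0.62)]
multimeter [([462.6, 214.4, 49.7, 69.9], 0.73)]
```

```bash
python3 - <<'E'
import cv2
a=cv2.imread('pics/side0.png')[130:330,240:440];b=cv2.imread('pics/top0.png')[150:270,220:520]
cv2.imwrite('pics/a.png',cv2.resize(a,None,fx=3,fy=3,interpolation=cv2.INTER_CUBIC));cv2.imwrite('pics/b.png',cv2.resize(b,None,fx=2.6,fy=2.6,interpolation=cv2.INTER_CUBIC))
E
```

```text
(no output)
```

View pics/a.png

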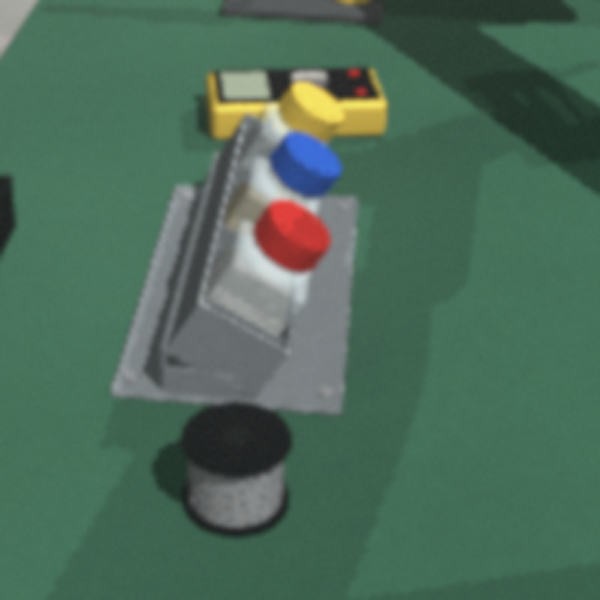

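View pics/b.png

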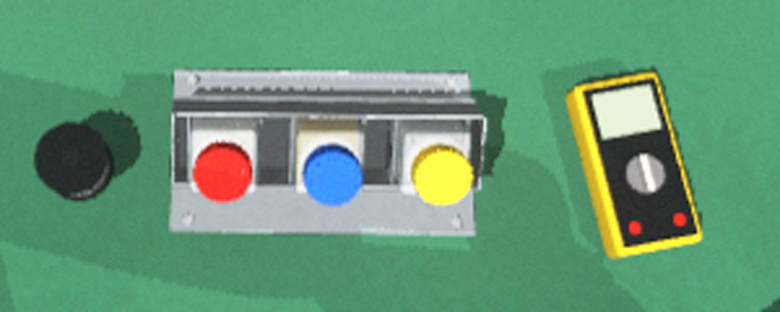

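The pictures show red, blue and yellow lids from left to right, with blue in the middle well at about side (340,185) and top (347,217). The spool is left of the rack and the meter is right. Next I'll fit tilted-cylinder silhouettes to the masks in both views.

```bash
cat > h.py <<'E'
import numpy as np,cv2
from scipy.optimize import least_squares
def proj(c,X):
    f=200/np.tan(np.radians(c['vertical_fov']/2));p=X@np.array(c['R']).T+c['t']
    return p[:,:2]/p[:,2:]*f+[c['cx'],c['cy']]
def cyl(top,yaw,tilt=np.pi/6,r=23,h=22):
    u=np.array([-np.sin(tilt)*np.cos(yaw),-np.sin(tilt)*np.sin(yaw),np.cos(tilt)])
    e2=np.array([-np.sin(yaw),np.cos(yaw),0]);e1=np.cross(e2,u)
    a=np.linspace(0,2*np.pi,60)[:,None];ring=r*(np.cos(a)*e1+np.sin(a)*e2)
    return np.vstack([top+ring,top-h*u+ring])
def sil(pts):
    m=cv2.moments(cv2.convexHull(pts.astype(np.float32)));return np.array([m['m10'],m['m01']])/m['m00'],m['m00']
def hsvmask(im,l,box):
    H=cv2.cvtColor(im,cv2.COLOR_RGB2HSV);h,s,v=[H[...,i].astype(int) for i in range(3)]
    k={'blue':(h>100)&(h<130),'yellow':(h>18)&(h<33),'red':(h<8)|(h>172)}[l]&(s>110)&(v>60)
    b=np.zeros(k.shape,bool);x,y,w,hh=box;b[int(y-hh/2-5):int(y+hh/2+6),int(x-w/2-5):int(x+w/2+6)]=1
    n,lab,st,ce=cv2.connectedComponentsWithStats((k&b).astype(np.uint8));i=1+np.argmax(st[1:,4]);return ce[i],st[i,4]
E
python3 - <<'E'
from h import *
from cell import camera,boxes_of,masks_of
P=[camera('side'),camera('top')]
yaw=0;obs={}
for l in('red','blue','yellow'):
    for i,c in enumerate(P):
        b=boxes_of(l+'_lid_top',c);m=masks_of(l+'_lid_top',c)
        ce,ar=hsvmask(np.array(c['image']),l,b[0]['bbox']);yx=np.argwhere(m[0]['pixels']) if m else np.zeros((1,2))
        print(l,i,ce.round(2),ar,'net',yx.mean(0)[::-1].round(2),len(yx))
        if l=='yellow' and i==0: ce=yx.mean(0)[::-1]
        obs[l,i]=ce
for it in range(3):
  T={}
  for l in('red','blue','yellow'):
    r=least_squares(lambda t:np.hstack([sil(cyl(t,yaw))[0]-2 *0-obs[l,i] for i,t_ in enumerate(P) for c in[P[i]] ]) if 0 else np.hstack([sil(proj(P[i],cyl(t,yaw)))[0]-obs[l,i] for i in(0,1)]),[500,0,112.],diff_step=1e-4,x_scale=100)
    T[l]=r.x;print(l,r.x.round(1),r.fun.round(2),[round(sil(proj(P[i],cyl(r.x,yaw)))[1]) for i in(0,1)])
  d=T['red']-T['yellow'];yaw=np.arctan2(-d[0],d[1]);print('yaw',yaw,np.linalg.norm(d[:2]))
E
```

```text
red 0 [336.95 208.01] 412 net [336.94 209.  ] 423
red 1 [305.28 215.86] 412 net [305.48 214.88] 371
blue 0 [341.95 184.53] 343 net [341.67 184.95] 364
blue 1 [347.59 217.02] 420 net [347.56 215.88] 393
yellow 0 [347.55 166.67] 412 net [343.53 167.13] 318
yellow 1 [389.46 216.77] 429 net [389.19 215.87] 457
red [619.2  -0.   85.9] [-0.14  0.69 20.97  0.29] [417, 409]
blue [609.9   0.  143.6] [  0.6   -0.64 -20.43  -0.76] [433, 473]
yellow [606.4   0.  184.7] [  1.67  -2.11 -61.55  -2.09] [445, 527]
yaw -1.570796326794897 12.814268600568653
red [625.3   0.   81.5] [-0.18  0.96 23.41  0.31] [472, 411]
blue [618.7 -37.9 117.8] [ 0.16  0.04  0.01 -0.17] [459, 450]
yellow [ 621.5 -125.7  114. ] [ 0.27  0.06  0.01 -0.26] [391, 447]
yaw -0.03037292490366063 125.77630109136328
red [619.3   0.   85.8] [-0.14  0.71 21.04  0.3 ] [421, 408]
blue [609.9   0.  143.5] [  0.6   -0.64 -20.36  -0.76] [437, 473]
yellow [606.4   0.  184.6] [  1.67  -2.11 -61.47  -2.09] [449, 527]
yaw -1.5707582290489301 12.826313592241227
```

```bash
python3 - <<'E'
from h import *
from cell import camera,boxes_of
P=[camera('side'),camera('top')]
obs={'red':[[336.95,208.01],[305.28,215.86]],'blue':[[341.95,184.53],[347.59,217.02]],'yellow':[[343.53,167.13],[389.46,216.77]]}
yaw=-.03
for it in range(3):
  T={}
  for l in obs:
    r=least_squares(lambda t:np.hstack([sil(proj(P[i],cyl(t*100,yaw)))[0]-obs[l][i] for i in(0,1)]),[6,-.4,1.1],diff_step=1e-3)
    r.x*=100;T[l]=r.x;print(l,r.x.round(1),r.fun.round(2),[round(sil(proj(P[i],cyl(r.x,yaw)))[1]) for i in(0,1)])
  d=T['red']-T['yellow'];yaw=np.arctan2(-d[0],d[1]);print('yaw',yaw,np.linalg.norm(d[:2]))
# overlay
for c,n,(x0,y0) in((P[0],'s',(290,130)),(P[1],'t',(270,170))):
    im=cv2.resize(np.array(c['image'])[y0:y0+100,x0:x0+140,::-1],None,fx=5,fy=5,interpolation=cv2.INTER_CUBIC)
    for l in T:
        h=cv2.convexHull(proj(c,cyl(T[l],yaw)).astype(np.float32))[:,0]
        cv2.polylines(im,[(((h-[x0,y0]+.5)*5)).astype(int)],1,(255,255,255),1)
    cv2.imwrite(f'pics/o{n}.png',im)
cv2.imwrite('pics/o.png',cv2.resize(np.vstack([cv2.imread('pics/os.png'),cv2.imread('pics/ot.png')]),None,fx=.6,fy=.6))
E
```

```text
red [615.4  44.8 115.2] [ 0.37  0.08  0.02 -0.42] [475, 439]
blue [613.2 -43.1 118.2] [ 0.09  0.02  0.   -0.1 ] [391, 446]
yellow [ 616.  -130.8  114.4] [ 0.2   0.05  0.01 -0.2 ] [327, 451]
yaw 0.0035286539745733566 175.5674117272391
red [615.4  44.6 115.2] [ 0.37  0.08  0.02 -0.42] [471, 438]
blue [613.2 -43.3 118.2] [ 0.1   0.02  0.   -0.1 ] [387, 446]
yellow [ 616.  -130.9  114.4] [ 0.21  0.05  0.01 -0.2 ] [323, 451]
yaw 0.0035080365578901954 175.57135878724276
red [615.4  44.6 115.2] [ 0.37  0.08  0.02 -0.42] [471, 438]
blue [613.2 -43.3 118.2] [ 0.1   0.02  0.   -0.1 ] [387, 446]
yellow [ 616.  -130.9  114.4] [ 0.21  0.05  0.01 -0.2 ] [323, 451]
yaw 0.0035081856560156446 175.57166045878256
```

View pics/o.png

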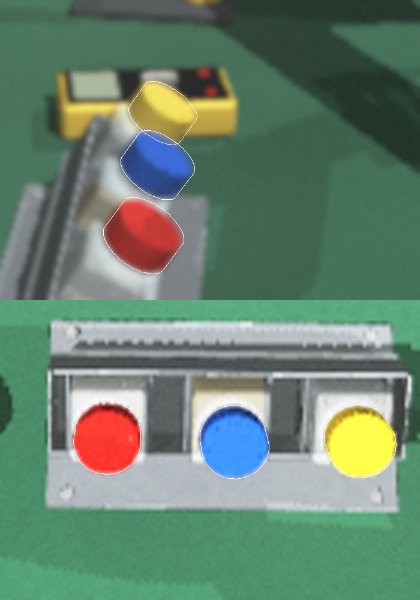

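The outlines fit well. Spacing is 175.6 mm against 176 expected. Lid heights read about 2.8 mm high, which is a calibration offset. Blue stands 4.2 mm proud, so about 2.2 rad open, and the rack yaw is about 0. Blue top is roughly (613.2, -43.3, 115.6).

```bash
cat >> h.py <<'E'
from scipy.spatial.transform import Rotation as R
TOP=np.array([613.2,-43.3,115.6]);U=np.array([-.5,0,np.sqrt(.75)])
def plan(dist,phi,top=TOP):
    """rows needed from the present pose to TCP at dist mm up the axis, closing line phi from +y about tool z"""
    from cell import sensors
    s=sensors.read_state();R0=np.array(s['tool_rot']);p=np.array(s['position'])
    z=-U;y=np.array([0,1.,0]);G=np.c_[np.cross(y,z),y,z]@R.from_euler('z',phi).as_matrix()
    rv=R.from_matrix(R0.T@G).as_rotvec();d=R0.T@(top+dist*U-p)
    print('t',round(s['time_s'],2),'pos',p.round(1),'q',np.round(s['q'],2),'w',round(s['grip_width'],1),'ff',s['finger_force'],'F',np.round(s['ft_force'],1),'M',np.round(s['moment'],2))
    print('goal: offset now-tool mm',d.round(1),'rotvec',rv.round(3),'goal-frame err mm',(G.T@(top+dist*U-p)).round(2))
    return d,rv
E
python3 - <<'E'
from h import *
from cell import sensors
print(np.round(sensors.read_state()['tool_rot'],3).tolist())
for phi in(0,np.pi): plan(130,phi)
E
```

```text
[[0.953, 0.304, 0.0], [0.304, -0.953, -0.0], [-0.0, 0.0, -1.0]]
t 1.5 pos [ 190.  -595.4  302.7] q [-1.28  0.42  1.63 -0.    1.09 -0.02] w 87.7 ff 0.0 F [-0.7 -0.2  0.2] M [-0.   -0.06  0.02]
goal: offset now-tool mm [ 509.1 -417.1   74.5] rotvec [-0.735 -0.114 -2.744] goal-frame err mm [-272.97  552.12  243.61]
t 1.5 pos [ 190.  -595.4  302.7] q [-1.28  0.42  1.63 -0.    1.09 -0.02] w 87.7 ff 0.0 F [-0.7 -0.2  0.2] M [-0.   -0.06  0.02]
goal: offset now-tool mm [ 509.1 -417.1   74.5] rotvec [-0.081  0.519  0.302] goal-frame err mm [ 272.97 -552.12  243.61]
```

```bash
cat >> h.py <<'E'
def rows(dist,phi,n,top=TOP):
    d,rv=plan(dist,phi,top)
    for k in range(n):
        print((R.from_rotvec(rv*k/n).inv().apply(d)/n/1000).round(4).tolist(),(rv/n).round(4).tolist())
E
python3 -c "
from h import *
rows(135,0,25)"
```

```text
t 1.5 pos [ 190.  -595.4  302.7] q [-1.28  0.42  1.63 -0.    1.09 -0.02] w 87.7 ff 0.0 F [-0.7 -0.2  0.2] M [-0.   -0.06  0.02]
goal: offset now-tool mm [ 506.7 -417.9   70.2] rotvec [-0.735 -0.114 -2.744] goal-frame err mm [-272.97  552.12  238.61]
[0.0203, -0.0167, 0.0028] [-0.0294, -0.0046, -0.1098]
[0.022, -0.0145, 0.0023] [-0.0294, -0.0046, -0.1098]
[0.0235, -0.012, 0.0018] [-0.0294, -0.0046, -0.1098]
[0.0246, -0.0094, 0.0013] [-0.0294, -0.0046, -0.1098]
[0.0255, -0.0067, 0.001] [-0.0294, -0.0046, -0.1098]
[0.0261, -0.0039, 0.0007] [-0.0294, -0.0046, -0.1098]
[0.0264, -0.001, 0.0005] [-0.0294, -0.0046, -0.1098]
[0.0264, 0.0019, 0.0004] [-0.0294, -0.0046, -0.1098]
[0.026, 0.0047, 0.0004] [-0.0294, -0.0046, -0.1098]
[0.0253, 0.0075, 0.0004] [-0.0294, -0.0046, -0.1098]
[0.0243, 0.0102, 0.0006] [-0.0294, -0.0046, -0.1098]
[0.0231, 0.0128, 0.0008] [-0.0294, -0.0046, -0.1098]
[0.0215, 0.0153, 0.0011] [-0.0294, -0.0046, -0.1098]
[0.0198, 0.0175, 0.0015] [-0.0294, -0.0046, -0.1098]
[0.0177, 0.0195, 0.002] [-0.0294, -0.0046, -0.1098]
[0.0155, 0.0212, 0.0025] [-0.0294, -0.0046, -0.1098]
[0.0131, 0.0227, 0.0031] [-0.0294, -0.0046, -0.1098]
[0.0105, 0.0239, 0.0037] [-0.0294, -0.0046, -0.1098]
[0.0079, 0.0248, 0.0044] [-0.0294, -0.0046, -0.1098]
[0.0051, 0.0254, 0.0051] [-0.0294, -0.0046, -0.1098]
[0.0024, 0.0257, 0.0058] [-0.0294, -0.0046, -0.1098]
[-0.0004, 0.0256, 0.0066] [-0.0294, -0.0046, -0.1098]
[-0.0032, 0.0252, 0.0073] [-0.0294, -0.0046, -0.1098]
[-0.0059, 0.0245, 0.0081] [-0.0294, -0.0046, -0.1098]
[-0.0085, 0.0234, 0.0088] [-0.0294, -0.0046, -0.1098]
```

drive_tool([
  {"offset": [0.02,-0.017,0.003],"delta_rot": [-0.029,-0.005,-0.11],"claw": -0.36},
  {"offset": [0.022,-0.0145,0.002],"delta_rot": [-0.029,-0.005,-0.11],"claw": -0.36},
  {"offset": [0.0235,-0.012,0.002],"delta_rot": [-0.029,-0.005,-0.11],"claw": -0.36},
  {"offset": [0.0245,-0.0095,0.001],"delta_rot": [-0.029,-0.005,-0.11],"claw": -0.36},
  {"offset": [0.0255,-0.007,0.001],"delta_rot": [-0.029,-0.005,-0.11],"claw": -0.36},
], squeeze=10)

```text
time_s: 1.92
position: [260.9, -483.6, 288.7]
tool_rot: [[0.651, 0.757, 0.059], [0.757, -0.64, -0.134], [-0.064, 0.132, -0.989]]
ft_force: [-0.5, -0.2, -0.4]
grip_width: 60.3
finger_force: 0.0
```

drive_tool([
  {"offset": [0.026,-0.004,0.001],"delta_rot": [-0.029,-0.005,-0.11],"claw": -0.36},
  {"offset": [0.0265,-0.001,0.0005],"delta_rot": [-0.029,-0.005,-0.11],"claw": -0.36},
  {"offset": [0.0265,0.002,0.0005],"delta_rot": [-0.029,-0.005,-0.11],"claw": -0.36},
  {"offset": [0.026,0.0045,0.0005],"delta_rot": [-0.029,-0.005,-0.11],"claw": -0.36},
  {"offset": [0.0255,0.0075,0.0005],"delta_rot": [-0.029,-0.005,-0.11],"claw": -0.36},
])

```text
time_s: 2.33
position: [331.9, -372.7, 273.9]
tool_rot: [[0.165, 0.97, 0.178], [0.969, -0.126, -0.213], [-0.185, 0.207, -0.961]]
ft_force: [0.6, -0.7, -0.6]
grip_width: 60.0
finger_force: 0.0
```

```bash
python3 -c "
from h import *
rows(135,0,15)"
```

```text
t 2.33 pos [ 331.9 -372.7  273.9] q [-0.87  0.2   2.06 -0.01  0.6  -0.71] w 60.0 ff 0.0 F [ 0.6 -0.7 -0.6] M [ 0.04 -0.01 -0.03]
goal: offset now-tool mm [362.1 157.4   7.5] rotvec [-0.444 -0.072 -1.638] goal-frame err mm [-164.5   329.36  142.76]
[0.0241, 0.0105, 0.0005] [-0.0296, -0.0048, -0.1092]
[0.0229, 0.013, 0.0007] [-0.0296, -0.0048, -0.1092]
[0.0213, 0.0154, 0.0011] [-0.0296, -0.0048, -0.1092]
[0.0195, 0.0176, 0.0014] [-0.0296, -0.0048, -0.1092]
[0.0175, 0.0196, 0.0019] [-0.0296, -0.0048, -0.1092]
[0.0152, 0.0213, 0.0024] [-0.0296, -0.0048, -0.1092]
[0.0128, 0.0228, 0.003] [-0.0296, -0.0048, -0.1092]
[0.0103, 0.0239, 0.0037] [-0.0296, -0.0048, -0.1092]
[0.0077, 0.0248, 0.0043] [-0.0296, -0.0048, -0.1092]
[0.0049, 0.0254, 0.0051] [-0.0296, -0.0048, -0.1092]
[0.0022, 0.0256, 0.0058] [-0.0296, -0.0048, -0.1092]
[-0.0006, 0.0255, 0.0065] [-0.0296, -0.0048, -0.1092]
[-0.0033, 0.0251, 0.0073] [-0.0296, -0.0048, -0.1092]
[-0.006, 0.0243, 0.0081] [-0.0296, -0.0048, -0.1092]
[-0.0085, 0.0233, 0.0088] [-0.0296, -0.0048, -0.1092]
```

drive_tool([
  {"offset": [0.024,0.0105,0.0005],"delta_rot": [-0.03,-0.005,-0.109],"claw": -0.36},
  {"offset": [0.023,0.013,0.0005],"delta_rot": [-0.03,-0.005,-0.109],"claw": -0.36},
  {"offset": [0.0215,0.0155,0.001],"delta_rot": [-0.03,-0.005,-0.109],"claw": -0.36},
  {"offset": [0.0195,0.0175,0.0015],"delta_rot": [-0.03,-0.005,-0.109],"claw": -0.36},
  {"offset": [0.0175,0.0195,0.002],"delta_rot": [-0.03,-0.005,-0.109],"claw": -0.36},
])

```text
time_s: 2.75
position: [403.6, -263.0, 260.4]
tool_rot: [[-0.347, 0.881, 0.323], [0.88, 0.425, -0.214], [-0.326, 0.21, -0.922]]
ft_force: [-0.7, -1.0, -0.2]
grip_width: 59.9
finger_force: 0.0
```

```bash
python3 -c "
from h import *
rows(135,0,10)"
```

```text
t 2.75 pos [ 403.6 -263.   260.4] q [-0.61  0.18  2.17  0.02  0.4  -1.04] w 59.9 ff 0.0 F [-0.7 -1.  -0.2] M [0.06 0.01 0.05]
goal: offset now-tool mm [153.1 212.6  24.6] rotvec [-0.296 -0.045 -1.093] goal-frame err mm [-109.17  219.71   95.2 ]
[0.0153, 0.0213, 0.0025] [-0.0296, -0.0045, -0.1093]
[0.0129, 0.0227, 0.003] [-0.0296, -0.0045, -0.1093]
[0.0104, 0.0239, 0.0037] [-0.0296, -0.0045, -0.1093]
[0.0077, 0.0248, 0.0044] [-0.0296, -0.0045, -0.1093]
[0.005, 0.0253, 0.0051] [-0.0296, -0.0045, -0.1093]
[0.0023, 0.0256, 0.0058] [-0.0296, -0.0045, -0.1093]
[-0.0005, 0.0255, 0.0066] [-0.0296, -0.0045, -0.1093]
[-0.0032, 0.0251, 0.0073] [-0.0296, -0.0045, -0.1093]
[-0.0059, 0.0243, 0.0081] [-0.0296, -0.0045, -0.1093]
[-0.0085, 0.0233, 0.0088] [-0.0296, -0.0045, -0.1093]
```

drive_tool([
  {"offset": [0.0155,0.0215,0.0025],"delta_rot": [-0.03,-0.0045,-0.109],"claw": -0.36},
  {"offset": [0.013,0.0225,0.003],"delta_rot": [-0.03,-0.0045,-0.109],"claw": -0.36},
  {"offset": [0.0105,0.024,0.0035],"delta_rot": [-0.03,-0.0045,-0.109],"claw": -0.36},
  {"offset": [0.0075,0.025,0.0045],"delta_rot": [-0.03,-0.0045,-0.109],"claw": -0.36},
  {"offset": [0.005,0.0255,0.005],"delta_rot": [-0.03,-0.0045,-0.109],"claw": -0.36},
])

```text
time_s: 3.17
position: [475.6, -153.0, 246.8]
tool_rot: [[-0.73, 0.52, 0.443], [0.521, 0.843, -0.132], [-0.443, 0.134, -0.887]]
ft_force: [0.2, 0.3, 0.0]
grip_width: 59.7
finger_force: 0.0
```

```bash
python3 -c "
from h import *
rows(120,0,5)"
```

```text
t 3.17 pos [ 475.6 -153.   246.8] q [-0.35  0.22  2.18  0.1   0.26 -1.43] w 59.7 ff 0.0 F [0.2 0.3 0. ] M [0.07 0.06 0.03]
goal: offset now-tool mm [ 12.5 129.2  44.1] rotvec [-0.146 -0.022 -0.548] goal-frame err mm [-53.59 109.67  62.43]
[0.0025, 0.0258, 0.0088] [-0.0292, -0.0043, -0.1096]
[-0.0003, 0.0257, 0.0096] [-0.0292, -0.0043, -0.1096]
[-0.003, 0.0252, 0.0103] [-0.0292, -0.0043, -0.1096]
[-0.0057, 0.0244, 0.0111] [-0.0292, -0.0043, -0.1096]
[-0.0083, 0.0233, 0.0118] [-0.0292, -0.0043, -0.1096]
```

drive_tool([
  {"offset": [0.0025,0.026,0.009],"delta_rot": [-0.029,-0.004,-0.11],"claw": -0.36},
  {"offset": [0.0,0.0255,0.0095],"delta_rot": [-0.029,-0.004,-0.11],"claw": -0.36},
  {"offset": [-0.003,0.025,0.0105],"delta_rot": [-0.029,-0.004,-0.11],"claw": -0.36},
  {"offset": [-0.0055,0.0245,0.011],"delta_rot": [-0.029,-0.004,-0.11],"claw": -0.36},
  {"offset": [-0.0085,0.0235,0.012],"delta_rot": [-0.029,-0.004,-0.11],"claw": -0.36},
])

```text
time_s: 3.58
position: [553.6, -43.5, 218.7]
tool_rot: [[-0.867, -0.002, 0.498], [-0.002, 1.0, -0.0], [-0.498, -0.001, -0.867]]
ft_force: [0.7, 0.0, 0.2]
grip_width: 59.5
finger_force: 0.0
```

drive_tool([
  {"claw": -0.36},
  {"claw": -0.36},
])

```text
schema error: expected keys offset, delta_rot, claw
```

```bash
python3 -c "
from h import *
rows(90,0,2)"
```

```text
t 3.58 pos [553.6 -43.5 218.7] q [-0.13  0.35  2.1   0.35  0.18 -2.03] w 59.5 ff 0.0 F [0.7 0.  0.2] M [ 0.05  0.07 -0.01]
goal: offset now-tool mm [-0.1  0.2 29.1] rotvec [-0.    -0.002  0.002] goal-frame err mm [-0.07  0.21 29.09]
[-0.0001, 0.0001, 0.0145] [-0.0001, -0.0011, 0.0009]
[-0.0, 0.0001, 0.0145] [-0.0001, -0.0011, 0.0009]
```

drive_tool([
  {"offset": [0,0,0.01],"delta_rot": [0,-0.001,0.001],"claw": -0.36},
  {"offset": [0,0,0.01],"delta_rot": [0,-0.001,0.001],"claw": -0.36},
  {"offset": [0,0,0.01],"delta_rot": [0,0,0],"claw": -0.36},
  {"offset": [0,0,0.01],"delta_rot": [0,0,0],"claw": -0.36},
  {"offset": [0,0,0],"delta_rot": [0,0,0],"claw": -0.36},
])

```text
time_s: 4.0
position: [573.3, -44.6, 183.0]
tool_rot: [[-0.867, 0.006, 0.498], [0.006, 1.0, -0.001], [-0.498, 0.002, -0.867]]
ft_force: [0.2, 0.0, -0.1]
grip_width: 59.8
finger_force: 0.0
```

```bash
python3 -c "
from h import *
rows(58,0,1)
from cell import camera
ims=[]
for n,(x0,y0) in(('side',(280,120)),('top',(280,160))):
    c=camera(n);im=cv2.resize(np.array(c['image'])[y0:y0+100,x0:x0+130,::-1],None,fx=4,fy=4,interpolation=cv2.INTER_CUBIC)
    h=cv2.convexHull(proj(c,cyl(np.array([613.2,-43.3,118.2]),0)).astype(np.float32))[:,0]
    cv2.polylines(im,[((h-[x0,y0]+.5)*4).astype(int)],1,(255,255,255),1);ims.append(im)
    T=np.array([[1,0,0]])
cv2.imwrite('pics/c.png',cv2.resize(np.vstack(ims),(390,600)))
"
```

```text
t 4.0 pos [573.3 -44.6 183. ] q [-0.12  0.44  2.08  0.52  0.12 -2.19] w 59.8 ff 0.0 F [ 0.2  0.  -0.1] M [-0.01  0.14 -0.03]
goal: offset now-tool mm [-0.9  1.4 20.3] rotvec [-0.001 -0.002 -0.006] goal-frame err mm [-0.9   1.33 20.32]
[-0.0009, 0.0014, 0.0203] [-0.0012, -0.0021, -0.0057]
```

View pics/c.png

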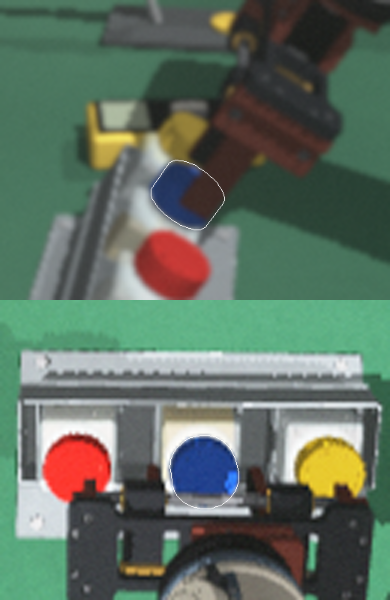

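The view confirms the fingers straddle the blue lid. Joint 5 is at 0.12, close to its 0.11 limit, because the forearm is nearly in line with the tool. I'll tilt the tool 4° less, to 26°, pivoting at mid-lid, to gain margin.

```bash
cat >> h.py <<'E'
def rows2(dist,phi,n,tilt=26,top=TOP,show=True):
    "tool axis tilted `tilt` deg, passing through the lid's middle"
    from cell import sensors
    s=sensors.read_state();R0=np.array(s['tool_rot']);p=np.array(s['position'])
    t=np.radians(tilt);z=np.array([np.sin(t),0,-np.cos(t)]);y=np.array([0,1.,0])
    G=np.c_[np.cross(y,z),y,z]@R.from_euler('z',phi).as_matrix()
    g=top-11*U-(dist+11)*z
    rv=R.from_matrix(R0.T@G).as_rotvec();d=R0.T@(g-p)
    print('t',round(s['time_s'],2),'pos',p.round(1),'q',np.round(s['q'],3),'w',round(s['grip_width'],1),'ff',np.round(s['finger_force'],1),'F',np.round(s['ft_force'],1),'M',np.round(s['moment'],2))
    for k in range(n): print((R.from_rotvec(rv*k/n).inv().apply(d)/n/1000).round(4).tolist(),(rv/n).round(4).tolist())
E
python3 -c "
from h import *
rows2(70,0,3)"
```

```text
t 4.1 pos [572.9 -44.7 184. ] q [-0.123  0.44   2.078  0.519  0.121 -2.187] w 59.4 ff 0.0 F [ 0.4 -0.   0.2] M [-0.03  0.07 -0.01]
[-0.0021, 0.0005, 0.0032] [-0.0004, 0.0228, -0.002]
[-0.0022, 0.0005, 0.0032] [-0.0004, 0.0228, -0.002]
[-0.0023, 0.0005, 0.0031] [-0.0004, 0.0228, -0.002]
```

drive_tool([
  {"offset": [-0.002,0.0005,0.003],"delta_rot": [0,0.023,-0.002],"claw": -0.36},
  {"offset": [-0.002,0.0005,0.003],"delta_rot": [0,0.023,-0.002],"claw": -0.36},
  {"offset": [-0.0025,0.0005,0.003],"delta_rot": [0,0.023,-0.002],"claw": -0.36},
  {"offset": [0,0,0],"delta_rot": [0,0,0],"claw": -0.36},
])

```text
time_s: 4.43
position: [584.0, -43.5, 180.5]
tool_rot: [[-0.898, 0.0, 0.44], [-0.001, 1.0, -0.002], [-0.44, -0.002, -0.898]]
ft_force: [1.0, 0.5, 0.5]
grip_width: 59.6
finger_force: 0.0
```

```bash
python3 -c "
from h import *
rows2(58,0,3)"
```

```text
t 4.43 pos [584.  -43.5 180.5] q [-0.114  0.458  2.024  0.23   0.212 -1.898] w 59.6 ff 0.0 F [1.  0.5 0.5] M [ 0.07 -0.03  0.  ]
[0.0005, 0.0001, 0.0044] [-0.0006, 0.0005, 0.0002]
[0.0005, 0.0001, 0.0044] [-0.0006, 0.0005, 0.0002]
[0.0005, 0.0001, 0.0044] [-0.0006, 0.0005, 0.0002]
```

```bash
python3 -c "
from h import *
rows2(58,0,3,28)"
```

```text
t 4.43 pos [584.  -43.5 180.5] q [-0.114  0.458  2.024  0.23   0.212 -1.898] w 59.6 ff 0.0 F [1.  0.5 0.5] M [ 0.07 -0.03  0.  ]
[0.0013, 0.0001, 0.0044] [-0.0006, -0.0111, 0.0002]
[0.0014, 0.0001, 0.0044] [-0.0006, -0.0111, 0.0002]
[0.0014, 0.0001, 0.0043] [-0.0006, -0.0111, 0.0002]
```

Descend, then close gently.

drive_tool([
  {"offset": [0.0013,0,0.0044],"delta_rot": [0,-0.011,0],"claw": -0.36},
  {"offset": [0.0014,0,0.0044],"delta_rot": [0,-0.011,0],"claw": -0.36},
  {"offset": [0.0014,0,0.0043],"delta_rot": [0,-0.011,0],"claw": -0.36},
  {"offset": [0,0,0],"delta_rot": [0,0,0],"claw": -0.36},
])

```text
time_s: 4.77
position: [584.3, -43.4, 165.5]
tool_rot: [[-0.884, 0.001, 0.468], [0.0, 1.0, -0.001], [-0.468, -0.001, -0.884]]
ft_force: [-0.9, 0.0, 0.2]
grip_width: 59.7
finger_force: 0.0
```

```bash
python3 -c "
from h import *
rows2(58,0,1,28)"
```

```text
t 4.77 pos [584.3 -43.4 165.5] q [-0.115  0.487  2.043  0.389  0.138 -2.058] w 59.7 ff 0.0 F [-0.9  0.   0.2] M [0.02 0.12 0.  ]
[-0.0025, 0.0001, -0.0004] [-0.0014, -0.0021, -0.0002]
```

drive_tool([
  {"offset": [0,0,0],"delta_rot": [0,0,0],"claw": -0.1},
  {"offset": [0,0,0],"delta_rot": [0,0,0],"claw": 0.1},
  {"offset": [0,0,0],"delta_rot": [0,0,0],"claw": 0.1},
  {"offset": [0,0,0],"delta_rot": [0,0,0],"claw": 0.1},
], squeeze=10)

```text
time_s: 5.1
position: [585.1, -45.4, 166.4]
tool_rot: [[-0.883, 0.003, 0.47], [0.002, 1.0, -0.004], [-0.47, -0.003, -0.883]]
ft_force: [-3.9, -14.3, 0.6]
grip_width: 46.0
finger_force: 10.0
```

```bash
python3 -c "
from h import *
rows2(58,0,1,28)"
```

```text
t 5.1 pos [585.1 -45.4 166.4] q [-0.118  0.487  2.041  0.384  0.137 -2.054] w 46.0 ff 10.0 F [ -3.9 -14.3   0.6] M [-2.11  0.52 -1.24]
[-0.0013, 0.0021, -0.0] [-0.004, 0.0003, -0.0016]
```

Lid gripped at 46.0 mm. The arm was pulled 2 mm toward -y with -14 N, so I'll recentre.

drive_tool([
  {"offset": [0,-0.001,0],"delta_rot": [0,0,0],"claw": 0.1},
  {"offset": [0,-0.001,0],"delta_rot": [0,0,0],"claw": 0.1},
  {"offset": [0,0,0],"delta_rot": [0,0,0],"claw": 0.1},
])

```text
time_s: 5.35
position: [585.2, -45.8, 166.3]
tool_rot: [[-0.883, 0.001, 0.468], [0.0, 1.0, -0.002], [-0.468, -0.001, -0.883]]
ft_force: [-3.1, -5.3, 2.5]
grip_width: 45.8
finger_force: 10.0
```

```bash
python3 -c "
from h import *
rows2(58,0,1,28)"
```

```text
t 5.35 pos [585.2 -45.8 166.3] q [-0.12   0.487  2.04   0.397  0.141 -2.07 ] w 45.8 ff 10.0 F [-3.1 -5.3  2.5] M [-0.47  0.31 -0.45]
[-0.0013, 0.0025, -0.0001] [-0.0017, -0.0012, -0.0004]
```

drive_tool([
  {"offset": [0,-0.0008,0],"delta_rot": [0,0,0],"claw": 0.2},
  {"offset": [0,0,0],"delta_rot": [0,0,0],"claw": 0.2},
  {"offset": [0,0,0.0002],"delta_rot": [0,0,0.1],"claw": 0.2},
  {"offset": [0,0,0.0002],"delta_rot": [0,0,0.1],"claw": 0.2},
  {"offset": [0,0,0.0002],"delta_rot": [0,0,0.1],"claw": 0.2},
], squeeze=30)

```text
time_s: 5.77
position: [585.7, -45.1, 165.8]
tool_rot: [[-0.843, 0.264, 0.468], [0.298, 0.954, -0.0], [-0.447, 0.14, -0.884]]
ft_force: [-1.7, 8.8, 6.8]
grip_width: 45.6
finger_force: 30.0
```

```bash
python3 -c "
from h import *
rows2(58,.3,1,28)"
```

```text
t 5.77 pos [585.7 -45.1 165.8] q [-0.119  0.488  2.039  0.404  0.141 -1.774] w 45.6 ff 30.0 F [-1.7  8.8  6.8] M [ 1.52 -0.25  0.96]
[-0.0005, 0.002, -0.0007] [-0.0006, -0.0014, -0.0029]
```

drive_tool([
  {"offset": [0,0,0.0002],"delta_rot": [0,0,0.11],"claw": 0.2},
  {"offset": [0,0,0.0002],"delta_rot": [0,0,0.11],"claw": 0.2},
  {"offset": [0,0,0.0002],"delta_rot": [0,0,0.11],"claw": 0.2},
  {"offset": [0,0,0.0002],"delta_rot": [0,0,0.11],"claw": 0.2},
  {"offset": [0,0,0.0002],"delta_rot": [0,0,0.11],"claw": 0.2},
])

```text
time_s: 6.18
position: [587.0, -43.9, 165.5]
tool_rot: [[-0.582, 0.664, 0.469], [0.753, 0.658, 0.001], [-0.308, 0.354, -0.883]]
ft_force: [1.9, 16.6, 7.2]
grip_width: 45.5
finger_force: 30.0
```

```bash
python3 -c "
from h import *
rows2(58,.85,1,28)
from cell import sensors
s=sensors.read_state();print('tool F',(np.array(s['tool_rot']).T@s['ft_force']).round(1),'M',(np.array(s['tool_rot']).T@s['moment']).round(2))"
```

```text
t 6.18 pos [587.  -43.9 165.5] q [-0.117  0.49   2.037  0.409  0.14  -1.227] w 45.5 ff 30.0 F [ 1.9 16.6  7.2] M [ 3.   -1.18  1.84]
[0.0004, 0.0005, -0.0017] [0.0003, -0.0011, -0.0022]
tool F [ 9.2 14.8 -5.5] M [-3.2   1.87 -0.22]
```

drive_tool([
  {"offset": [0.0003,0.0006,0.0002],"delta_rot": [0,0,0.11],"claw": 0.2},
  {"offset": [0.0003,0.0006,0.0002],"delta_rot": [0,0,0.11],"claw": 0.2},
  {"offset": [0.0003,0.0006,0.0002],"delta_rot": [0,0,0.11],"claw": 0.2},
  {"offset": [0.0002,0.0005,0.0002],"delta_rot": [0,0,0.11],"claw": 0.2},
  {"offset": [0,0.0005,0.0002],"delta_rot": [0,0,0.11],"claw": 0.2},
])

```text
time_s: 6.6
position: [588.9, -43.0, 165.3]
tool_rot: [[-0.147, 0.871, 0.47], [0.986, 0.167, -0.001], [-0.079, 0.463, -0.883]]
ft_force: [-0.5, 3.6, 4.8]
grip_width: 45.2
finger_force: 30.1
```

```bash
cat >> h.py <<'E'
def tf():
    from cell import sensors
    s=sensors.read_state();Q=np.array(s['tool_rot']).T;print('toolF',(Q@s['ft_force']).round(1),'M',(Q@s['moment']).round(2))
E
python3 -c "
from h import *
rows2(58,1.4,1,28);tf()"
```

```text
t 6.6 pos [588.9 -43.  165.3] q [-0.113  0.492  2.034  0.386  0.139 -0.651] w 45.2 ff 30.1 F [-0.5  3.6  4.8] M [ 0.77 -0.56  0.59]
[-0.0001, -0.0015, -0.0027] [0.0001, 0.0009, -0.0032]
toolF [ 3.2  2.4 -4.5] M [-0.71  0.85 -0.16]
```

drive_tool([
  {"offset": [0.0001,0.0003,0.0002],"delta_rot": [0,0,0.11],"claw": 0.2},
  {"offset": [0.0001,0.0003,0.0002],"delta_rot": [0,0,0.11],"claw": 0.2},
  {"offset": [0.0001,0.0003,0.0002],"delta_rot": [0,0,0.11],"claw": 0.2},
  {"offset": [0,0.0003,0.0002],"delta_rot": [0,0,0.11],"claw": 0.2},
  {"offset": [0,0.0003,0.0002],"delta_rot": [0,0,0.11],"claw": 0.2},
])

```text
time_s: 7.02
position: [590.7, -43.3, 165.0]
tool_rot: [[0.33, 0.819, 0.47], [0.928, -0.374, -0.001], [0.174, 0.436, -0.883]]
ft_force: [-0.5, -0.9, 3.4]
grip_width: 45.5
finger_force: 30.0
```

```bash
python3 -c "
from h import *
rows2(58,1.95,1,28);tf()"
```

```text
t 7.02 pos [590.7 -43.3 165. ] q [-0.113  0.494  2.03   0.379  0.14  -0.093] w 45.5 ff 30.0 F [-0.5 -0.9  3.4] M [-0.19 -0.26  0.12]
[-0.0011, -0.0027, -0.0038] [0.001, 0.0011, -0.0037]
toolF [-0.4  1.4 -3.2] M [-0.28 -0.01 -0.2 ]
```

Very low forces and it's still turning. I'll continue slower toward the stop and watch the Mz.

drive_tool([
  {"offset": [0,0.0002,0.0002],"delta_rot": [0,0,0.08],"claw": 0.2},
  {"offset": [0,0.0002,0.0002],"delta_rot": [0,0,0.08],"claw": 0.2},
  {"offset": [0,0.0002,0.0001],"delta_rot": [0,0,0.08],"claw": 0.2},
])

```text
time_s: 7.27
position: [591.4, -43.6, 164.8]
tool_rot: [[0.515, 0.717, 0.47], [0.813, -0.582, -0.002], [0.273, 0.383, -0.883]]
ft_force: [-1.0, 0.2, 3.9]
grip_width: 45.4
finger_force: 30.0
```

```bash
python3 -c "
from h import *
rows2(58,2.19,1,28);tf()"
```

```text
t 7.27 pos [591.4 -43.6 164.8] q [-0.114  0.496  2.029  0.379  0.141  0.145] w 45.4 ff 30.0 F [-1.   0.2  3.9] M [ 0.07 -0.32  0.42]
[-0.0018, -0.003, -0.0043] [0.0014, 0.0009, -0.0023]
toolF [ 0.7  0.6 -3.9] M [-0.11  0.4  -0.34]
```

drive_tool([
  {"offset": [0,0.0002,0.0001],"delta_rot": [0,0,0.06],"claw": 0.2},
  {"offset": [0,0.0002,0.0001],"delta_rot": [0,0,0.06],"claw": 0.2},
])

```text
time_s: 7.43
position: [591.6, -44.1, 164.7]
tool_rot: [[0.595, 0.652, 0.47], [0.739, -0.673, -0.002], [0.315, 0.349, -0.883]]
ft_force: [-1.9, 1.1, 6.0]
grip_width: 45.6
finger_force: 30.0
```

```bash
python3 -c "
from h import *
rows2(58,2.31,1,28);tf()"
```

```text
t 7.43 pos [591.6 -44.1 164.7] q [-0.115  0.496  2.028  0.378  0.141  0.263] w 45.6 ff 30.0 F [-1.9  1.1  6. ] M [-0.27 -0.29  0.6 ]
[-0.0018, -0.0032, -0.0045] [0.0016, 0.0012, 0.0006]
toolF [ 1.6  0.1 -6.2] M [-0.19  0.23 -0.65]
```

drive_tool([
  {"offset": [0,0.0001,0],"delta_rot": [0,0,0.05],"claw": 0.3},
  {"offset": [0,0.0001,0],"delta_rot": [0,0,0.05],"claw": 0.3},
], squeeze=45)

```text
time_s: 7.6
position: [591.1, -44.8, 164.4]
tool_rot: [[0.657, 0.591, 0.469], [0.67, -0.742, -0.003], [0.347, 0.316, -0.883]]
ft_force: [-1.4, -1.8, 6.2]
grip_width: 45.2
finger_force: 45.0
```

```bash
python3 -c "
from h import *
rows2(58,2.41,1,28);tf()"
```

```text
t 7.6 pos [591.1 -44.8 164.4] q [-0.116  0.496  2.029  0.377  0.141  0.361] w 45.2 ff 45.0 F [-1.4 -1.8  6.2] M [-0.93 -0.72  1.11]
[-0.0013, -0.0031, -0.0046] [0.0017, 0.002, 0.0024]
toolF [ 0.   2.5 -6.1] M [-0.71  0.34 -1.42]
```

drive_tool([
  {"offset": [0,0.0001,0],"delta_rot": [0,0,0.05],"claw": 0.3},
  {"offset": [0,0.0001,0],"delta_rot": [0,0,0.05],"claw": 0.3},
])

```text
time_s: 7.77
position: [591.5, -44.8, 164.6]
tool_rot: [[0.712, 0.522, 0.47], [0.592, -0.806, -0.003], [0.377, 0.28, -0.883]]
ft_force: [0.6, 4.8, 4.9]
grip_width: 45.4
finger_force: 45.0
```

```bash
python3 -c "
from h import *
rows2(58,2.51,1,28);tf()"
```

```text
t 7.77 pos [591.5 -44.8 164.6] q [-0.116  0.496  2.028  0.377  0.141  0.461] w 45.4 ff 45.0 F [0.6 4.8 4.9] M [ 0.16 -0.15  1.38]
[-0.0019, -0.0033, -0.0046] [0.0021, 0.0014, 0.0025]
toolF [ 5.1 -2.2 -4.1] M [ 0.55  0.59 -1.14]
```

Torque rose to about 1.4 N·m, then the pads slipped, so the lid is at the stop. Opening and backing out along the tool axis.

drive_tool([
  {"offset": [0,0,0],"delta_rot": [0,0,0],"claw": -0.36},
  {"offset": [0,0,0],"delta_rot": [0,0,0],"claw": -0.36},
  {"offset": [0,0,0],"delta_rot": [0,0,0],"claw": -0.36},
], squeeze=10)

```text
time_s: 8.02
position: [591.1, -44.2, 164.0]
tool_rot: [[0.713, 0.523, 0.468], [0.592, -0.806, -0.001], [0.376, 0.277, -0.884]]
ft_force: [-0.1, -0.0, 0.4]
grip_width: 58.9
finger_force: 0.0
```

```bash
python3 -c "
from h import *
rows2(58,2.51,1,28);tf()"
```

```text
t 8.02 pos [591.1 -44.2 164. ] q [-0.115  0.497  2.028  0.38   0.143  0.459] w 58.9 ff 0.0 F [-0.1 -0.   0.4] M [-0.02  0.23 -0.02]
[-0.0017, -0.0024, -0.0049] [-0.0004, 0.0023, 0.0015]
toolF [ 0.1  0.1 -0.4] M [ 0.12 -0.2   0.01]
```

drive_tool([
  {"offset": [0,0,-0.01],"delta_rot": [0,0,0],"claw": -0.36},
  {"offset": [0,0,-0.015],"delta_rot": [0,0,0],"claw": -0.36},
  {"offset": [0,0,-0.02],"delta_rot": [0,0,0],"claw": -0.36},
  {"offset": [0,0,-0.03],"delta_rot": [0,0,0],"claw": -0.36},
  {"offset": [0,0,-0.03],"delta_rot": [0,0,0],"claw": -0.36},
])

```text
time_s: 8.43
position: [541.0, -44.1, 256.8]
tool_rot: [[0.714, 0.523, 0.466], [0.591, -0.806, -0.001], [0.375, 0.276, -0.885]]
ft_force: [-0.4, 0.4, 0.1]
grip_width: 59.8
finger_force: 0.0
```

drive_tool([
  {"offset": [0,0,-0.03],"delta_rot": [0,0,0],"claw": -0.36},
  {"offset": [0,0,-0.03],"delta_rot": [0,0,0],"claw": -0.36},
  {"offset": [0,0,-0.03],"delta_rot": [0,0,0],"claw": -0.36},
  {"offset": [0,0,0],"delta_rot": [0,0,0],"claw": -0.36},
])

```text
time_s: 8.77
position: [499.8, -44.2, 341.2]
tool_rot: [[0.71, 0.52, 0.474], [0.592, -0.806, -0.002], [0.381, 0.282, -0.88]]
ft_force: [1.1, -1.0, 1.2]
grip_width: 59.7
finger_force: 0.0
```

```bash
python3 - <<'E'
from h import *
from cell import camera,boxes_of
P=[camera('side'),camera('top')]
ref={'red':[[336.95,208.01],[305.28,215.86]],'blue':[[341.95,184.53],[347.59,217.02]],'yellow':[[343.53,167.13],[389.46,216.77]]}
T={}
for l in('red','blue'):
    o=[];
    for i,c in enumerate(P):
        b=[*ref[l][i],26,22];ce,a=hsvmask(np.array(c['image']),l,b);o.append(ce);print(l,i,ce.round(2),a,'shift',(ce-ref[l][i]).round(2))
    r=least_squares(lambda t:np.hstack([sil(proj(P[i],cyl(t*100,0)))[0]-o[i] for i in(0,1)]),[6,-.4,1.1],diff_step=1e-3);print(l,(r.x*100).round(1),r.fun.round(2))
rows2(58,2.51,1,28)
cv2.imwrite('pics/e.png',cv2.resize(np.array(P[0]['image'])[120:270,250:450,::-1],None,fx=4,fy=4,interpolation=cv2.INTER_CUBIC))
E
```

```text
red 0 [337.   207.99] 414 shift [ 0.05 -0.02]
red 1 [305.29 215.8 ] 409 shift [ 0.01 -0.06]
red [615.4  44.6 115.2] [ 0.32  0.07  0.02 -0.37]
blue 0 [341.01 185.82] 350 shift [-0.94  1.29]
blue 1 [347.38 216.31] 408 shift [-0.21 -0.71]
blue [615.1 -43.1 115.2] [ 0.06  0.01  0.   -0.06]
t 8.87 pos [500.  -44.1 337.6] q [-0.141  0.061  2.1    0.136  0.499  0.694] w 59.9 ff 0.0 F [ 0.7 -0.3 -0.4] M [-0.    0.16 -0.02]
[-0.0026, -0.0033, 0.1912] [0.0019, 0.0, 0.001]
```

View pics/e.png

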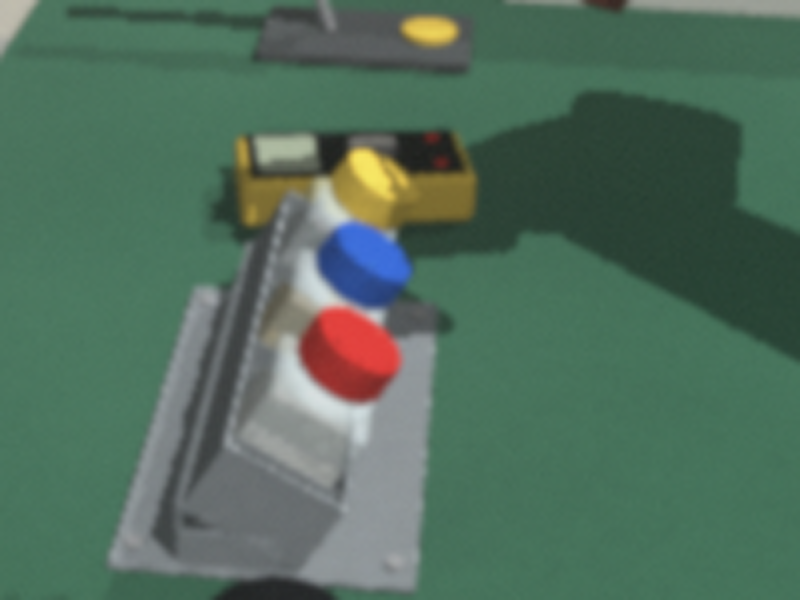

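The last view shows the blue lid level with the other two (side crop about (365,265)), and the fit gives z 115.2 for both blue and red. The gripper is clear and the neighbours haven't moved.

```bash
python3 -c "
from cell import order
print(order.hand_in())"
```

```text
the job is handed in; nothing more can be done
None
```

The blue lid is screwed home against its stop and released. The torque rose to about 1.4 N·m before the pads slipped, and its top now measures level with the red lid's. The job was handed in at about 9 s; no verdict came back. The other lids, the spool and the multimeter were not touched.

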